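Tip a reagent kit onto the label reader and start it

TASK

Tip the violet-banded kit carton over by pushing it near its top with the fingertips, so that it falls flat on a broad face and lies wholly inside the yellow frame of the label reader; then press the green button fully down to start the reading. Do not press the button before the carton lies in the frame, do not lift or carry the carton, and leave the red-banded carton standing and everything else where it is.

Things in the scene. Friction and masses are not known exactly. Their poses are not given: they have to be found in the camera images.
- zone (a point): Centre of the marked zone (dark window in a yellow frame) on the top of the fixed grey label reader, 35 mm above the bench. Inside its painted lines the frame measures 150 mm along this x and 220 mm along y; z is up. The flat reader top reaches from -155 to +115 mm along x and 215 mm either way along y.
- violet: White carton with violet bands: 90 mm along its x, 44 mm along y, 130 mm tall (z), 0.14 to 0.28 kg, loose. Origin: centre of its underside. It stands on the reader across one short line of the frame (zone y about +112 or -112 mm), broad faces towards zone +y and -y. Pushed near the top towards the zone centre it tips over its lower inner edge, falling by itself once the top has moved about 45 mm.
- foot_a (a point): Corner point at the foot (x = -45 mm, z = 0) of the violet carton, half-way through its thickness (22 mm from each broad face).
- foot_b (a point): Corner point at the foot (x = +45 mm, z = 0) of the violet carton, half-way through its thickness (22 mm from each broad face).
- head_a (a point): Corner point at the top (x = -45 mm, z = 130 mm) of the violet carton, half-way through its thickness (22 mm from each broad face).
- head_b (a point): Corner point at the top (x = +45 mm, z = 130 mm) of the violet carton, half-way through its thickness (22 mm from each broad face).
- red: Carton of the same size and make but with red bands, standing upright at the other end of the zone. Origin at the centre of its underside, z up. Loose; it must be left alone.
- start_top (a point): Centre of the top of the round green start button (30 mm across) in a black housing on the reader, on the robot's side of the zone (zone x = -125 mm, y = 0). It is pressed straight down.
- start (a joint): Travel of the start button: 0 is released, 0.006 m is fully down (about 4 N); it springs back.
- reagent: Amber bottle with blue cap, 56 mm across, 115 mm tall, standing loose on the bench right of the reader. Origin at the centre of its underside. Bystander.
- cup: Clear specimen jar with orange lid, 60 mm across, 65 mm tall, loose on the bench left of the reader. Origin at the centre of its underside. Bystander.
- tips: Blue box of pipette tips with clear lid, 85 x 120 x 65 mm, loose on the bench right of the reader. Origin at the centre of its underside. Bystander.
- rack: Blue tube rack with capped tubes, 110 x 176 mm, 96 mm tall over the caps, fixed on the bench left of the reader. Origin at the centre of its underside. Bystander.

How it is judged:
By the outcome, as a careful person would: the job done as asked, in the order asked, and still so for the second after the job is handed in, with the robot touching nothing.
It also fails if it takes over 40 s, if anything falls off the work surface, if the arm or the gripper's body presses on something with over 40 N, if the wrist force passes 120 N, or if a joint passes its speed limit or range.

ROBOT

A 7-joint arm with a two-finger parallel gripper is mounted at the origin on the work surface. World frame = base frame: x ahead of the robot, y to its left, z up, the work surface at z = 0. Lengths are in m, angles in degrees, forces in N, time in s.
With the tool pointing down it reaches from about 0.425 to 0.95 m from the base axis. Payload 16.7 kg.
Tool frame: the origin (TCP) lies midway between the tips of the shut fingers; the grasp point (between the pads) lies 19 mm behind it (robot.grasp_offset is the distance from the TCP to the grasp point, in m); z points along the fingers, y is the line along which they close (so a half turn about z gives the same grasp; the last joint's range is limited). The gripper opens to 94 mm and grips with 3 to 60 N. Pads are 16 mm wide; open, the fingers measure 119 mm over their backs; the gripper's body (75 mm by 177 mm) begins 78 mm behind the grasp point.
Start: joints at [62.137, 24.414, 4.234, 92.017, -1.954, 63.644, -3.845], TCP at [0.223, -0.637, 0.205] pointing down, gripper open.
Joint ranges: [-163.25, 163.25], [-28.42, 122.38], [-70.27, 78.77], [12.13, 141.07], [-58.53, 238.53], [9.26, 117.41], [-156.51, 156.51]. Speed limits (degrees/s): [108.29, 108.29, 136.94, 136.94, 172.46, 172.46, 172.46].

INTERFACE

Orientations are given as [roll, pitch, yaw] about the fixed x, y, z axes, in that order (R = Rz(yaw) Ry(pitch) Rx(roll)).
In Python, from station import robot, vision, job gives the robot as it stands. The module is installed in compiled form; this text tells all that it offers.
- The arm moves only by the shell command python3 -m crank 'ROWS' [OPENING]. ROWS is JSON, a list that holds one entry, the list of rows, each a list of 6 numbers: the shift along the world's x, y, z in cm, then the turn, a rotation vector about the world's x, y, z in rad. A call has 1 to 20 rows; each row shifts and turns the commanded pose from where the row before left it; what a row does not reach is not made up. A row lasts 1/10 s, in which the tool goes at most 50 mm and 8.59 degrees, less where a joint would pass 70% of its speed; a pose out of reach is approached as far as the arm can. A call with a gripper value outside its range is refused whole. OPENING is the closure in counts, from 0 (fully open) to 255 (shut), set as the call begins (- or left out, the last holds). The fingers move at their own pace and stop on an object; the grip force is fixed at half the most. Time passes only in rows, so rows that do not move let the fingers close. It gives the time, the measured TCP pose, the force, the opening and the grip force at its end, in the units of the state.
- robot.state(): the state, without advancing time (a new reading comes with each control period).
- vision.read_camera(name): name is "side" or "top" or "wrist"; returns the picture (480x640x3 uint8, red, green, blue); there is no depth.
- vision.calibration(name): a dict with "intrinsics" (3x3 intrinsics, pixels), "dist" ([k1, k2, p1, p2, k3] as OpenCV has them; the pictures are not rectified), "extrinsics" (4x4, takes a point from world to camera coordinates). Camera axes: x right, y up, looking along -z (the intrinsics and any distortion apply to the point x, -y, -z); pixel columns grow to the right and rows downward; lengths in m; the calibration is good to about 2 mm. A picture is of the moment at which its call begins: read the wrist's pose just before it. calibration takes no time and is no camera call; for the wrist camera it gives the pose at the moment of the call.
- job.job_done(): hands the job in; it is judged then, once.
The state is a dict: "time": time; "joints": joint angles; "qvel": joint speeds; "joint_efforts": joint torques, N m; "ee_pos": TCP position; "ee_rot": TCP orientation; "wrist_force": force on the tool from outside, world axes, zero at the start; "torque": the same for the moment, N m; "opening": opening from 0.0 (shut) to 1.0 (fully open); "grasp_force": force on a finger pad.
Only numpy, scipy, OpenCV 4.12 (cv2) and the standard library are available. Lean on these libraries where they do the work, as an engineer would, in place of code of your own. Each camera call takes 0.05 s, during which the arm holds its last target. There are 200 camera calls.

## Working session

There is one attempt and no reset: what is moved stays moved. The work goes in short steps, Python scripts to look and compute and a shell command to move; the robot and the scene stay as the last step left them, time stands still between calls to the robot, and variables do not carry over. Pictures are saved under pics/ and viewed, at most 10 in all, crops included, and the job is handed in when it is done.

```bash
mkdir -p pics; cat > h.py <<'E'
import numpy as np, cv2
from station import robot, vision, job
def snap(n,f):
    c=vision.calibration(n); im=vision.read_camera(n); cv2.imwrite('pics/'+f+'.png',im[:,:,::-1]); np.savez('pics/'+f+'.npz',K=c['intrinsics'],d=c['dist'],E=c['extrinsics']); return im
def ray(f,uv):
    c=np.load('pics/'+f+'.npz'); E=c['E']
    p=cv2.undistortPoints(np.array([[uv]],float),c['K'],c['d'])[0,0]
    v=E[:3,:3].T@np.array([p[0],-p[1],-1]); o=-E[:3,:3].T@E[:3,3]
    return o,v/np.linalg.norm(v)
def onz(f,uv,z):
    o,v=ray(f,uv); return o+v*(z-o[2])/v[2]
def cross(f1,u1,f2,u2):
    A=np.zeros((3,3));b=np.zeros(3);R=[ray(f1,u1),ray(f2,u2)]
    for o,v in R:
        P=np.eye(3)-np.outer(v,v);A+=P;b+=P@o
    x=np.linalg.solve(A,b); return x,[np.linalg.norm((np.eye(3)-np.outer(v,v))@(x-o)) for o,v in R]
def proj(f,X):
    c=np.load('pics/'+f+'.npz');p=c['E'][:3,:3]@X+c['E'][:3,3]
    return cv2.projectPoints(np.array([[p[0],-p[1],-p[2]]]),np.zeros(3),np.zeros(3),c['K'],c['d'])[0][0,0]
E
python3 - <<'E'
from h import *
snap('top','top0');snap('side','side0')
print(robot.state())
for n in('top','side'):
    E=vision.calibration(n)['extrinsics'];print(n,-E[:3,:3].T@E[:3,3],-E[2,:3])
E
```

```text
{'time': 0.1, 'joints': array([62.13881679, 24.44624595,  4.23094674, 92.0464258 , -1.95096126,
       63.6425186 , -3.84518229]), 'qvel': array([-0.03644094, -0.05102878, -0.06700388, -0.05036455, -0.07662378,
        0.03528625, -0.01737353]), 'joint_efforts': array([ 6.77224860e-03, -9.37468529e+01,  3.67600255e+00, -4.55041409e+01,
       -4.86516883e-02,  1.68646371e-02,  9.00294572e-05]), 'ee_pos': array([ 0.22289052, -0.6367458 ,  0.20485985]), 'ee_rot': array([-1.79937250e+02,  6.71576039e-03,  1.92948001e+01]), 'wrist_force': array([0.41614231, 0.40304413, 0.06530288]), 'torque': array([-0.0248192 ,  0.05304814,  0.00490525]), 'grasp_force': 0.0, 'opening': 1.002650319129703}
top [ 2.68301040e-01 -1.17774554e-03  1.24069830e+00] [ 0.22766577  0.01466359 -0.97362892]
side [0.02971016 0.63637601 0.96713518] [ 0.42770605 -0.5383205  -0.7261395 ]
```

View pics/top0.png

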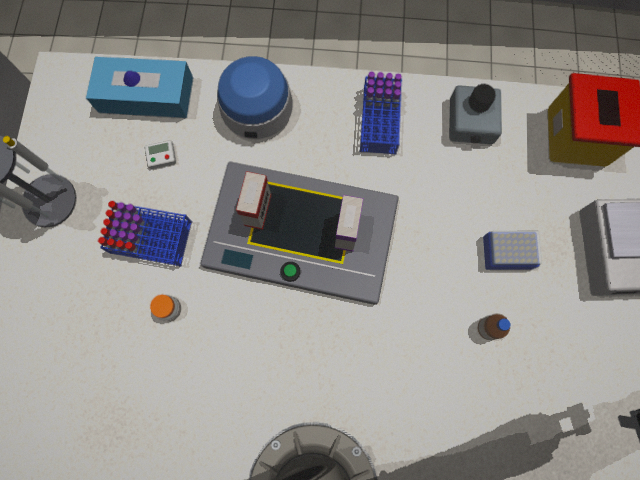

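View pics/side0.png

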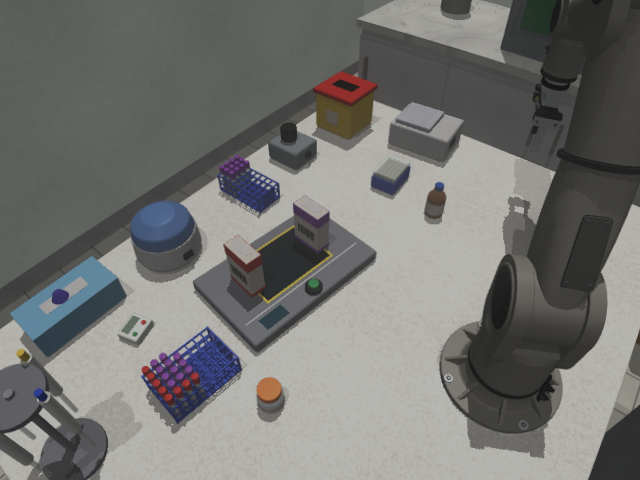

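The top view shows the reader with the button at (290,270), the red-banded carton at (253,200) and the violet one at (348,222), standing on the right (zone -y) side. In the side view the violet carton is at (311,225) and the button at (314,286). I'll zoom in for the corners.

```bash
python3 - <<'E'
import cv2,numpy as np
a=cv2.imread('pics/top0.png')[150:310,195:405];b=cv2.imread('pics/side0.png')[185:355,185:385]
cv2.imwrite('pics/c1.png',cv2.resize(a,None,fx=3.7,fy=3.7,interpolation=cv2.INTER_CUBIC))
cv2.imwrite('pics/c2.png',cv2.resize(b,None,fx=3.5,fy=3.5,interpolation=cv2.INTER_CUBIC))
E
```

```text
(no output)
```

View pics/c1.png

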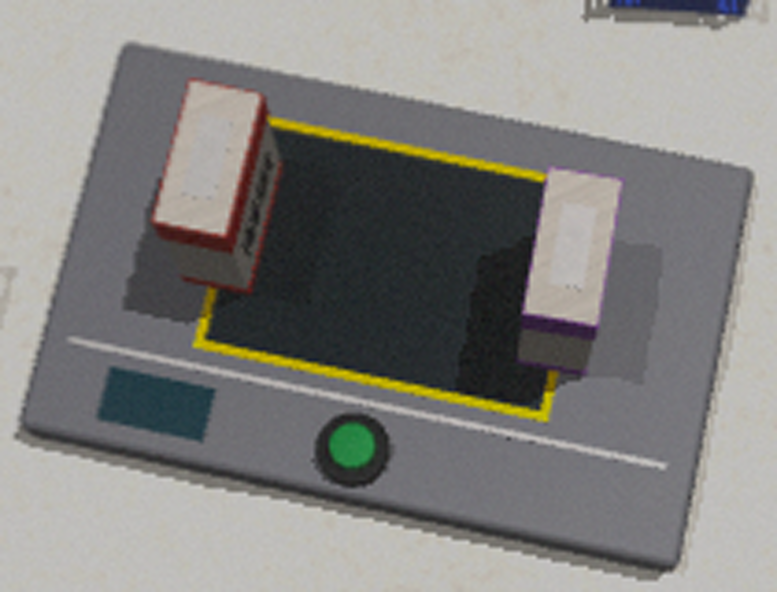

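View pics/c2.png

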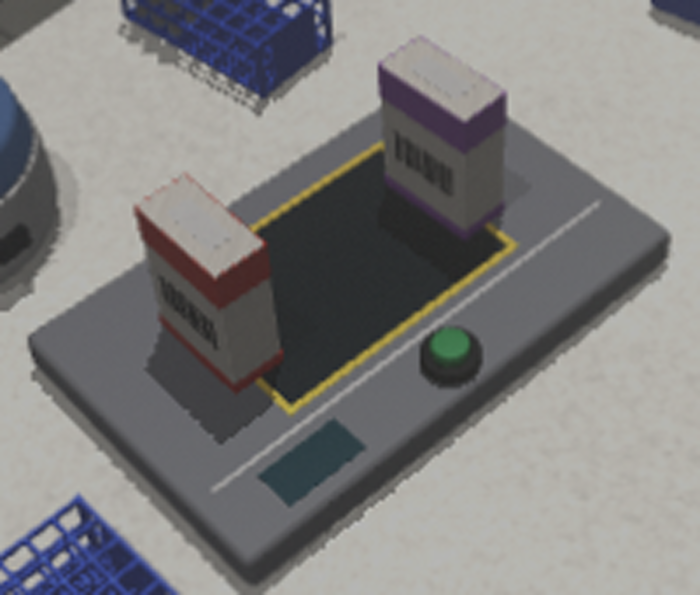

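Crops: violet top-face corners are (551,168), (621,180), (597,326) and (523,316) in the top crop, and (378,65), (420,38), (506,93) and (467,122) in the side crop. The frame's robot-side corners and the button show in both crops.

```bash
cat >> h.py <<'E'
T=lambda x,y:((x+.5)/3.7-.5+195,(y+.5)/3.7-.5+150)
S=lambda x,y:((x+.5)/3.5-.5+185,(y+.5)/3.5-.5+185)
E
python3 - <<'E'
from h import *
np.set_printoptions(precision=4,suppress=True)
P={'nearin':((523,316),(467,122)),'nearout':((597,326),(506,93)),'farin':((551,168),(378,65)),'farout':((621,180),(420,38)),
'frameR(in)':((543,412),(505,242)),'frameL(in)':((204,341),(292,405)),'button':((352,444),(451,344)),
'redneari':((232,238),(216,277)),'redfarin':((266,95),(137,208)) ,'redin':((232,238),(216,277)), 'footnear_in':((520,361),(466,236))}
X={}
for k,(a,b) in P.items():
    x,e=cross('top0',T(*a),'side0',S(*b));X[k]=x;print(k,x,np.round(e,4))
m=sum(X[k] for k in('nearin','nearout','farin','farout'))/4
d=(X['farin']+X['farout']-X['nearin']-X['nearout'])/2
print('violet centre',m,'yaw',np.degrees(np.arctan2(d[1],d[0])),'len',np.linalg.norm(d))
R,L=[onz('top0',T(*P[k][0]),.035) for k in('frameR(in)','frameL(in)')]
y=(L-R);print(R,L,np.linalg.norm(y));y/=np.linalg.norm(y);xx=np.array([y[1],-y[0],0])
z=(R+L)/2+xx*.075;print('zone',z,'yaw',np.degrees(np.arctan2(xx[1],xx[0])),xx,y)
for k,v in X.items(): print(k,'in zone',(v-z)@xx,(v-z)@y)
q=m-z;print('violet in zone',q@xx,q@y, 'button', onz('top0',T(352,444),.05))
E
```

```text
nearin [ 0.5425 -0.0093  0.1671] [0.0007 0.0007]
nearout [ 0.5401 -0.052   0.1659] [0.0004 0.0004]
farin [ 0.6343 -0.0187  0.1643] [0.0015 0.0015]
farout [ 0.6288 -0.0603  0.1659] [0.0005 0.0005]
frameR(in) [ 0.516  -0.0265  0.0387] [0.003 0.003]
frameL(in) [0.5431 0.1919 0.0386] [0.0011 0.0011]
button [0.4801 0.0896 0.0567] [0.0003 0.0003]
redneari [0.6026 0.1768 0.1165] [0.0145 0.0145]
redfarin [0.6953 0.1658 0.1162] [0.0138 0.0138]
redin [0.6026 0.1768 0.1165] [0.0145 0.0145]
footnear_in [ 0.5451 -0.0105  0.0406] [0.0006 0.0006]
violet centre [ 0.5864 -0.0351  0.1658] yaw -5.604023089523171 len 0.09070443395077131
[ 0.5139 -0.0278  0.035 ] [0.5429 0.1919 0.035 ] 0.22166838359539665
zone [0.6028 0.0722 0.035 ] yaw -7.522228910022318 [ 0.9914 -0.1309  0.    ] [0.1309 0.9914 0.    ]
nearin in zone -0.049064196266405506 -0.08869042786328421
nearout in zone -0.04591773328623978 -0.1314142577320761
farin in zone 0.043173336056528774 -0.0860416009611501
farout in zone 0.04313068595004264 -0.12799154235219576
frameR(in) in zone -0.07312982913515448 -0.10923635504528276
frameL(in) in zone -0.07484024674484636 0.1107860360086189
button in zone -0.12386702745058138 0.0011162719553637482
redneari in zone -0.013839767390231123 0.10365074767564497
redfarin in zone 0.07947347766188642 0.1048233350344283
redin in zone -0.013839767390231123 0.10365074767564497
footnear_in in zone -0.04631620740556882 -0.08960701186018684
violet in zone -0.0021694768865184997 -0.10853445722717654 button [0.4811 0.09   0.05  ]
```

```bash
python3 -m crank '[[[2.2,3.1,0,0,0,-0.028],[2.2,3.1,0,0,0,-0.028],[2.2,3.1,0,0,0,-0.028],[2.2,3.1,0,0,0,-0.028],[2.2,3.1,0,0,0,-0.028],[2.2,3.1,0,0,0,-0.028],[2.2,3.1,0,0,0,-0.028],[2.2,3.1,0,0,0,-0.028],[2.2,3.1,0,0,0,-0.028],[2.2,3.1,0,0,0,-0.028],[2.2,3.1,0,0,0,-0.028],[2.2,3.1,0,0,0,-0.028],[2.2,3.1,0,0,0,-0.028],[2.2,3.1,0,0,0,-0.028],[2.2,3.1,0,0,0,-0.028],[2.0,3.1,0,0,0,-0.028],[0,0,0,0,0,0]]]' 255
python3 - <<'E'
from h import *
z=np.array([.6028,.0722]);A=np.array([[.9914,-.1309],[.1309,.9914]])
for p in((187,79),(266,95),(232,238),(155,224)):
    print(A@(onz('top0',T(*p),.165)[:2]-z))
snap('wrist','w1');snap('top','top1')
print(robot.state()['ee_pos'],robot.state()['ee_rot'])
E
```

```text
time: 1.8
ee_pos: [0.5752, -0.1357, 0.2051]
ee_rot: [-179.9, -0.0, -6.1]
wrist_force: [0.3, 0.5, -0.1]
opening: 0.007
grasp_force: 0.0
[0.0509634  0.13466326]
[0.05086488 0.08650826]
[-0.03871138  0.08521195]
[-0.03980052  0.13103892]
[ 0.57297054 -0.14041831  0.20500624] [-1.79996681e+02  4.86812045e-02 -6.26496507e+00]
```

View pics/w1.png

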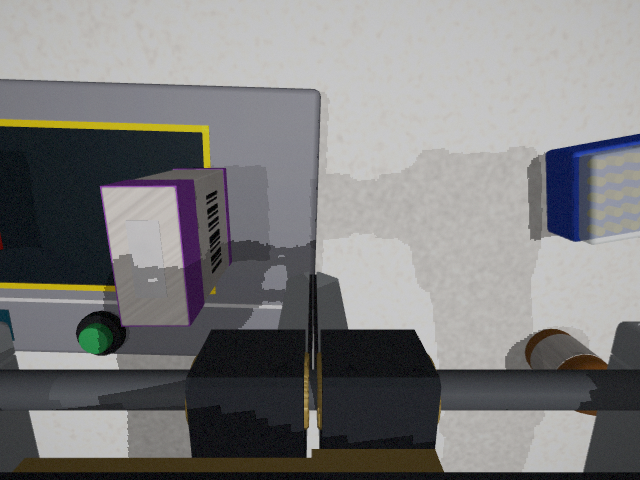

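The wrist view shows the violet carton at (165,250) with clear space between it and the fingertips at (313,350). The fingers are level with the middle of its broad face, so I'll lower and approach.

```bash
python3 -m crank '[[[0.1,0,-2,0,0,0],[0.1,0,-2,0,0,0],[0.1,0,-1.5,0,0,0],[0.2,1.5,0,0,0,0],[0.2,2,0,0,0,0],[0.1,1.5,0,0,0,0],[0.1,0.7,0,0,0,0],[0.1,0.7,0,0,0,0],[0.1,0.7,0,0,0,0],[0.1,0.7,0,0,0,0],[0.1,0.7,0,0,0,0],[0,0,0,0,0,0]]]'
```

```text
time: 3.1
ee_pos: [0.5862, -0.055, 0.1505]
ee_rot: [-180.0, -0.0, -6.3]
wrist_force: [0.9, -0.5, 0.9]
opening: 0.01
grasp_force: 0.1
```

```bash
python3 -m crank '[[[0.05,0.5,0,0,0,0],[0.05,0.5,0,0,0,0],[0.05,0.5,0,0,0,0],[0.05,0.4,0,0,0,0],[0,0,0,0,0,0]]]'
python3 - <<'E'
from h import *
snap('side','s2')
a=cv2.imread('pics/s2.png')[150:350,185:385];cv2.imwrite('pics/c3.png',cv2.resize(a,None,fx=2.5,fy=2.5))
E
```

```text
time: 3.6
ee_pos: [0.5881, -0.0362, 0.1505]
ee_rot: [-180.0, 0.0, -6.3]
wrist_force: [-0.4, 0.9, -0.1]
opening: 0.006
grasp_force: 0.0
```

View pics/c3.png

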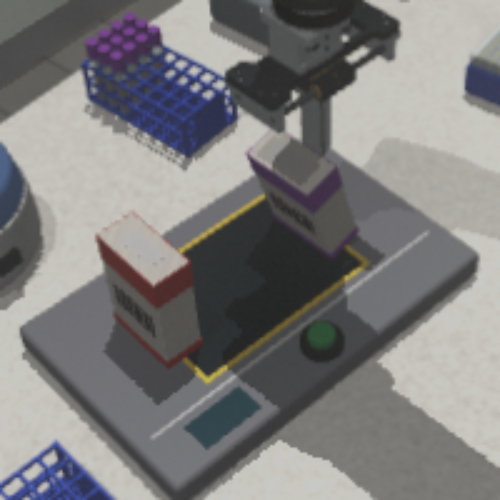

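The violet carton, with its top at (300,165), is tilted towards the zone centre and its inner foot edge hasn't moved. A bit more push is needed.

```bash
python3 -m crank '[[[0.05,0.4,0,0,0,0],[0.05,0.4,0,0,0,0],[0.05,0.4,0,0,0,0],[0,0.2,0,0,0,0],[0,0,0,0,0,0],[0,0,0,0,0,0],[0,0,0,0,0,0],[0,0,0,0,0,0],[0,0,0,0,0,0]]]'
python3 - <<'E'
from h import *
snap('side','s3');snap('top','t3')
a=cv2.imread('pics/s3.png')[150:350,185:385];b=cv2.imread('pics/t3.png')[140:340,195:395]
cv2.imwrite('pics/c4.png',np.hstack([cv2.resize(i,None,fx=2,fy=2) for i in(a,b)]))
E
```

```text
time: 4.55
ee_pos: [0.5895, -0.0232, 0.1505]
ee_rot: [-180.0, -0.0, -6.4]
wrist_force: [-0.5, 0.5, -0.2]
opening: 0.007
grasp_force: 0.0
```

View pics/c4.png

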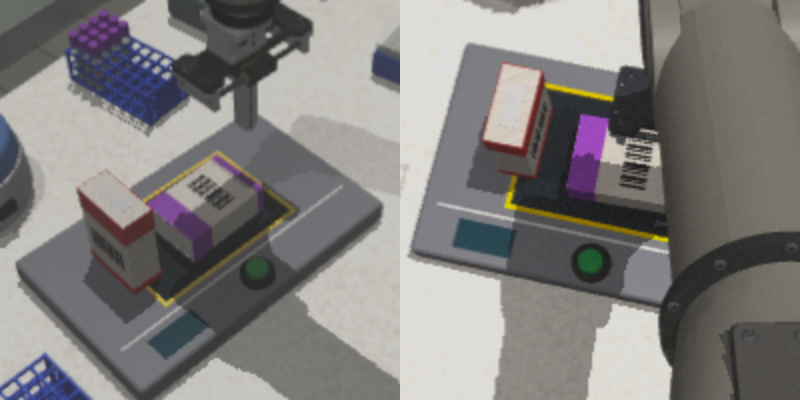

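The carton has fallen flat on its broad face inside the frame, and the red one is still standing. Next I'll move above the button and check the placing from there.

```bash
python3 -m crank '[[[-2.2,2.3,0,0,0,0],[-2.2,2.3,0,0,0,0],[-2.2,2.3,0,0,0,0],[-2.2,2.2,0,0,0,0],[-2.1,2.2,0,0,0,0],[0,0,-2,0,0,0],[0,0,-2,0,0,0],[0,0,0,0,0,0],[0,0,0,0,0,0]]]'
python3 - <<'E'
from h import *
snap('side','s4');snap('top','t4');print(robot.state()['ee_pos'])
a=cv2.imread('pics/s4.png')[170:345,185:385];b=cv2.imread('pics/t4.png')[150:325,195:395]
cv2.imwrite('pics/c5.png',np.hstack([cv2.resize(i,None,fx=2,fy=2) for i in(a,b)]))
E
```

```text
time: 5.55
ee_pos: [0.4806, 0.0899, 0.1107]
ee_rot: [180.0, 0.0, -6.4]
wrist_force: [-0.3, 1.1, 0.4]
opening: 0.001
grasp_force: 0.0
[0.48113463 0.08995153 0.11135005]
```

View pics/c5.png

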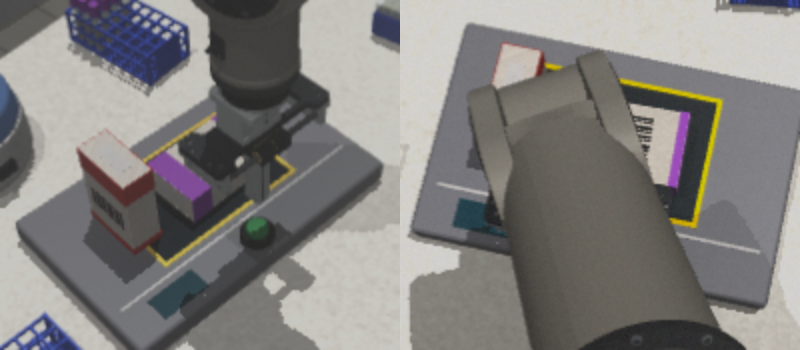

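The carton's violet foot end sits well inside the frame's right line, at (685,150) in the right half. The finger is at (258,185), directly over the button at (257,230). I'll check the carton's corner numbers and then press.

```bash
python3 - <<'E'
from h import *
z=np.array([.6028,.0722]);A=np.array([[.9914,-.1309],[.1309,.9914]])
for f,u in(('t4',(340,206.5)),('t4',(334,244)),('t3',(284,197.5)),('t3',(277.5,238.5))):
    print(A@(onz(f,u,.079)[:2]-z))
E
```

```text
[ 0.04152784 -0.08199159]
[-0.04887604 -0.08658934]
[0.03573039 0.05000037]
[-0.06323287  0.0423314 ]
```

The carton lies within about ±63 mm (x) and −87 to +50 mm (y), so it's wholly inside. Pressing.

```bash
python3 -m crank '[[[0,0,-2,0,0,0],[0,0,-2,0,0,0],[0,0,-0.8,0,0,0],[0,0,-0.4,0,0,0],[0,0,-0.3,0,0,0],[0,0,0,0,0,0]]]'
```

```text
time: 6.25
ee_pos: [0.4809, 0.09, 0.0559]
ee_rot: [-180.0, -0.0, -6.4]
wrist_force: [-0.7, -0.8, 2.1]
opening: 0.005
grasp_force: 0.8
```

```bash
python3 -m crank '[[[0,0,-0.2,0,0,0],[0,0,-0.2,0,0,0],[0,0,-0.2,0,0,0],[0,0,0,0,0,0]]]';python3 -m crank '[[[0,0,-0.2,0,0,0],[0,0,0,0,0,0]]]'
```

```text
time: 6.65
ee_pos: [0.4812, 0.09, 0.0507]
ee_rot: [-180.0, -0.1, -6.4]
wrist_force: [-7.4, -2.1, 30.2]
opening: 0.005
grasp_force: 15.0
time: 6.85
ee_pos: [0.4814, 0.0901, 0.0499]
ee_rot: [180.0, -0.1, -6.4]
wrist_force: [-17.2, -4.5, 61.5]
opening: 0.005
grasp_force: 30.8
```

The force climbed past 60 N against the stop, so the button is fully down. Retracting.

```bash
python3 -m crank '[[[0,0,1,0,0,0],[0,0,2,0,0,0],[0,0,4,0,0,0],[0,0,5,0,0,0],[0,0,5,0,0,0],[0,-3,1,0,0,0],[0,-4,0,0,0,0],[0,-4,0,0,0,0],[0,-4,0,0,0,0],[0,-4,0,0,0,0],[0,-4,0,0,0,0],[0,-4,0,0,0,0],[0,0,0,0,0,0],[0,0,0,0,0,0]]]'
python3 - <<'E'
from h import *
snap('side','s5');snap('top','t5')
a=cv2.imread('pics/s5.png')[170:345,185:385];b=cv2.imread('pics/t5.png')[150:325,195:395]
cv2.imwrite('pics/c6.png',np.hstack([cv2.resize(i,None,fx=2,fy=2) for i in(a,b)]))
E
```

```text
time: 8.25
ee_pos: [0.4804, -0.1806, 0.2273]
ee_rot: [-180.0, 0.0, -6.5]
wrist_force: [0.7, 1.5, 0.3]
opening: 0.005
grasp_force: 0.0
```

View pics/c6.png

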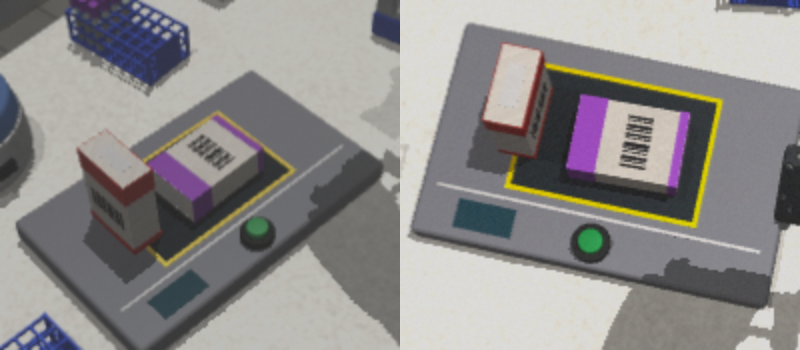

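The violet carton lies flat inside the frame at (628,140), the red one still stands, the button has been released and the arm is clear.

```bash
python3 -c "
from station import job;print(job.job_done())"
```

```text
the job is handed in; nothing more can be done
None
```

The violet carton was tipped flat inside the yellow frame, then the green button was pressed down to its stop; the red carton still stands, I touched nothing else, and the job is handed in at about 8 s.

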